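Close the water bath's two open wells

TASK

Both covers of the three-well water bath have been left pushed aside, half off their wells. Slide each one along the deck, without lifting it off, back over the well it half covers until it drops in and lies level, fully down on the deck. Leave the beaker in the middle well and the other things on the bench where they stand.

Things in the scene. Friction and masses are not known exactly. Their poses are not given: they have to be found in the camera images.
- bath: fixed bench-top water bath, white case, flat stainless deck 190 mm deep (its x) by 470 mm wide (its y), deck top 160 mm above its origin, which is the centre of its underside; z up. Three round wells in a row along its y, 150 mm apart, the middle one on the origin's axis; that one carries a flat ring, 136 mm outside, 3 mm high, in which a beaker stands. The end wells are empty.
- well_left (a point): centre of the mouth of the bath's left (+y) end well, at deck-top height; axes parallel to the bath's. Well 110 mm in diameter, plain edge, deck 6 mm thick, free below for 70 mm
- well_right (a point): the same for the right (-y) end well
- cover_left: loose round steel cover, about 0.2 kg, no knob, lying level half over the left well, pushed out towards the bath's left end (may overhang the deck). Spigot 103 mm diameter, 9 mm deep; above it a rolled edge 136 mm diameter, 6 mm high, then a low dome, 22.5 mm in all. Origin: centre of the spigot's underside, level with the deck top now (edge 9 to 15 mm above deck), 9 mm below it when seated, z up
- cover_right: a like cover, half over the right (-y) well, pushed out towards the bath's right end; origin as for the left one. Each cover has a small dark vent cap at its middle
- beaker: loose white plastic beaker, 78 mm diameter at the rim, 125 mm high, standing in the middle well with its rim about 47 mm above the deck; origin: centre of its underside
- sleeve_a: bystander: brass-plated flanged sleeve with a square lug, 74 mm diameter, 78 mm high, standing on the bench in front of (on the robot's side of) the bath; origin: centre of its underside
- sleeve_b: bystander: a like sleeve standing on the bench behind the bath; origin: centre of its underside
- jar: bystander: closed amber jar, 68 mm diameter, 85 mm high, on the bench in front of the bath; origin: centre of its underside
- bottle: bystander: closed white bottle, 62 mm diameter, 160 mm high, on the bench behind the bath; origin: centre of its underside
- brush: bystander: hand brush 200 mm long with a wooden handle, lying on the bench in front of the bath; origin at the middle of its length
Mind the look-alikes: they are no part of the job. What is shaped like the cover_left but blue or turquoise is not meant.

How it is judged:
By the outcome, as a careful person would: the job done as asked, in the order asked, and still so for the second after the job is handed in, with the robot touching nothing.
It also fails if it takes over 43 s, if anything falls off the work surface, if the arm or the gripper's body presses on something with over 40 N, if the wrist force passes 120 N, or if a joint passes its speed limit or range.

ROBOT

A 6-joint arm with a two-finger parallel gripper is mounted at the origin on the work surface. World frame = base frame: x ahead of the robot, y to its left, z up, the work surface at z = 0. Lengths are in m, angles in rad, forces in N, time in s.
With the tool pointing down it reaches from about 0.3 to 0.825 m from the base axis. Payload 5.4 kg.
Tool frame: the origin (TCP) lies at the very end of the fingers, on their centre line; the grasp point (between the pads) lies 19 mm behind it; z points along the fingers, y is the line along which they close (so a half turn about z gives the same grasp; the last joint's range is limited). The gripper opens to 92 mm and grips with 3 to 60 N. Pads are 20 mm wide; open, the fingers measure 128 mm over their backs; the gripper's body (75 mm by 189 mm) begins 69 mm behind the grasp point.
Start: joints at [-0.21, 0.158, 1.597, -0, 1.386, -0.21], TCP at [0.575, -0, 0.215] pointing down, gripper open.
Joint ranges: [-2.91, 2.91], [-0.94, 2.29], [0.18, 2.7], [-1.29, 4.43], [0.17, 2.64], [-3, 3]. Speed limits (rad/s): [2.57, 2.57, 3.14, 3.14, 3.14, 3.14].

INTERFACE

Orientations are given as a rotation vector (axis times angle).
In Python, from workcell import bot gives the robot as it stands. Calls block until the motion is done:
- bot.goto(position, orientation): joint-space move of the TCP to a pose.
- bot.line_to(position, rot=None, max_speed=0.15): straight line of the TCP; rot=None keeps the orientation; max_speed is the mean speed in m/s.
- bot.set_joints(angles): joint-space move.
- bot.set_gripper(opening, newtons=None): opening from 0.0 (shut) to 1.0 (fully open); newtons is the grip in N (None keeps the last); returns when the fingers have stopped.
- bot.hold(seconds).
- bot.inverse_kinematics(position, orientation): joint angles nearest the present ones, or None.
- bot.read_camera(name): name is "scene" or "side" or "wrist"; returns a dict with "pixels" (420x560x3 uint8, blue, green, red), "fx", "fy", "cx", "cy" (pixels), "R" (3x3) and "t" (3): a world point X has camera coordinates R X + t. Camera axes: x right, y down, z forward; pixel columns grow to the right and rows downward; lengths in m; the calibration is good to about 2 mm. A picture is of the moment at which its call begins. There is no depth.
A pose or a line that the arm cannot do raises bot.MotionError and nothing moves.
- bot.job_done(): hands the job in; it is judged then, once.
Readings, each from a call of its own:
- bot.current_clock(): time.
- bot.current_joints(): joint angles.
- bot.current_joint_vel(): joint speeds.
- bot.current_effort(): joint torques, N m.
- bot.current_ee_pos(): TCP position.
- bot.current_tool_rot(): TCP orientation.
- bot.current_contact_force(): force on the tool from outside, world axes, zero at the start.
- bot.current_ft_torque(): the same for the moment, N m.
- bot.current_opening(): opening from 0.0 (shut) to 1.0 (fully open).
- bot.current_grip_force(): force on a finger pad.
Only numpy, scipy, OpenCV 4.12 (cv2) and the standard library are available. Lean on these libraries where they do the work, as an engineer would, in place of code of your own. Each camera call takes 0.05 s, during which the arm holds its last target. There are 200 camera calls.

## Working session

There is one attempt and no reset: what is moved stays moved. The work goes in short steps, each a Python script; the robot and the scene stay as the last script left them, time stands still between calls to the robot, and variables do not carry over. Pictures are saved under pics/ and viewed, at most 10 in all, crops included, and the job is handed in when it is done.

```bash
ls; mkdir -p pics; python3 - <<'E'
from workcell import bot
import cv2,numpy as np,pickle
d={n:bot.read_camera(n) for n in("scene","side","wrist")}
pickle.dump(d,open("c0.pkl","wb"))
for n in d:
    cv2.imwrite(f"pics/{n}0.png",d[n]["pixels"]); c=d[n]; print(n,c["fx"],c["cx"],c["cy"],(-c["R"].T@c["t"]).round(3),c["R"][2].round(2))
E
```

```text
pics
scene 430.4387641663202 276.237706864329 207.40713826970534 [ 0.988 -0.533  0.95 ] [-0.39  0.58 -0.71]
side 525.1545387541449 286.45804073709644 213.30717517788662 [0.185 0.931 1.083] [ 0.28 -0.61 -0.74]
wrist 315.4623113318634 280.56200274336 211.48635086246358 [0.575 0.065 0.383] [-0.   -0.23 -0.97]
```

View pics/scene0.png

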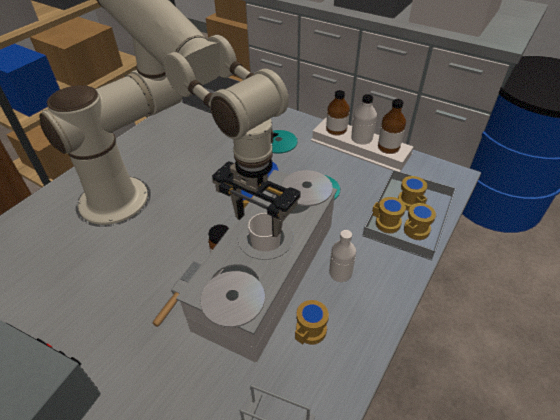

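View pics/side0.png

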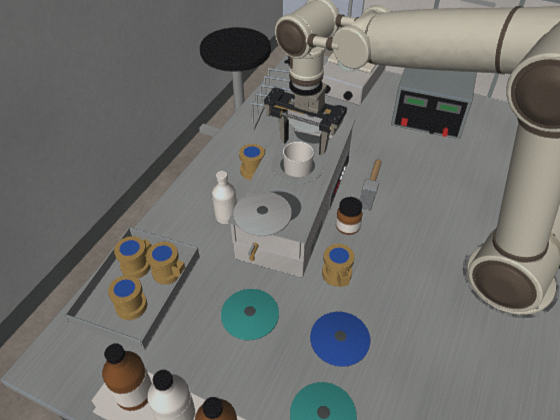

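The scene view shows the right cover's cap at about (232,296) and the left cover's at (307,187). The side view shows the left cap at (262,211), with the gripper above the beaker. I'll enlarge both to get the deck edges.

```bash
cat > h.py <<'E'
import numpy as np,cv2
def ray(c,u,v):
    d=c["R"].T@np.array([(u-c["cx"])/c["fx"],(v-c["cy"])/c["fy"],1]); return -c["R"].T@c["t"],d
def onz(c,u,v,z):
    o,d=ray(c,u,v); return o+d*(z-o[2])/d[2]
def tri(c1,p1,c2,p2):
    o1,d1=ray(c1,*p1);o2,d2=ray(c2,*p2)
    s=np.linalg.lstsq(np.c_[d1,-d2],o2-o1,rcond=None)[0]
    a,b=o1+s[0]*d1,o2+s[1]*d2; return (a+b)/2,np.linalg.norm(a-b)
def proj(c,X):
    q=c["R"]@np.asarray(X)+c["t"]; return np.array([c["fx"]*q[0]/q[2]+c["cx"],c["fy"]*q[1]/q[2]+c["cy"]])
E
python3 - <<'E'
import pickle,cv2,numpy as np
d=pickle.load(open("c0.pkl","rb"))
a=cv2.resize(d["scene"]["pixels"][160:360,160:360],None,fx=3,fy=3,interpolation=cv2.INTER_CUBIC)
cv2.imwrite("pics/a.png",a)
b=cv2.resize(d["side"]["pixels"][110:280,210:370],None,fx=3.5,fy=3.5,interpolation=cv2.INTER_CUBIC)
cv2.imwrite("pics/b.png",b)
E
```

```text
(no output)
```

View pics/a.png

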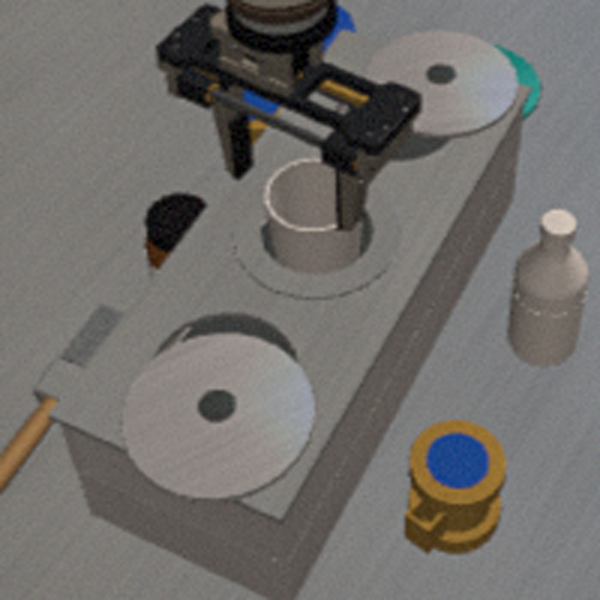

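View pics/b.png

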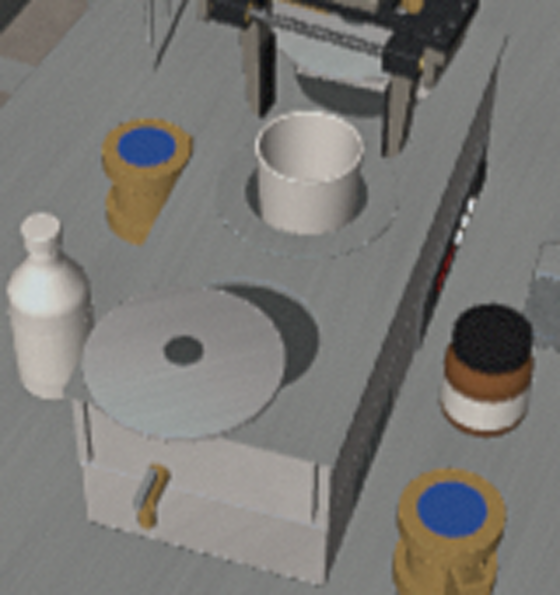

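The crops show the deck corners. In the scene view they are at about (175,292), (254,333) and (336,189), in the side view at about (304,243) and (354,121). The dark crescents are the open parts of the wells.

```bash
python3 - <<'E'
import pickle
from h import *
d=pickle.load(open("c0.pkl","rb"));s,e=d["scene"],d["side"]
A=lambda u,v:(u/3+160-.33,v/3+160-.33); B=lambda u,v:(u/3.5+210-.36,v/3.5+110-.36)
P=dict(RF=onz(s,*A(45,395),.16),RB=onz(s,*A(283,520),.16),LB=onz(s,*A(527,88),.16),LF=onz(e,*B(330,465),.16),LBs=onz(e,*B(75,400),.16),RFs=onz(e,*B(505,38),.16))
for k in P:print(k,P[k].round(4))
L=lambda a,b:np.linalg.norm(P[a]-P[b])
print(L('RF','RB'),L('RB','LB'),L('LB','LF'),L('RF','LF'))
print("capL",*tri(s,A(441,74),e,B(184,350)),onz(s,*A(441,74),.184))
print("capR",onz(s,*A(217,406),.184))
print("beaker rim",*tri(s,A(313,195),e,B(308,148)))
# ring outer ellipse centre
print("ring",onz(s,*A(317,237),.163),onz(e,*B(307,195),.163))
E
```

```text
RF [ 0.5024 -0.22    0.16  ]
RB [ 0.7051 -0.208   0.16  ]
LB [0.6461 0.2544 0.16  ]
LF [0.4603 0.2414 0.16  ]
LBs [0.6351 0.2642 0.16  ]
RFs [ 0.5126 -0.2206  0.16  ]
0.20306531357118282 0.46613270607984547 0.18625409027841316 0.46330397429009906
capL [0.58192828 0.20972826 0.18056655] 0.0011414177041020749 [0.58423833 0.2066883  0.184     ]
capR [ 0.62497969 -0.17175811  0.184     ]
beaker rim [0.58049654 0.01394134 0.20323702] 0.0003558721425030637
ring [0.58665151 0.00748669 0.163     ] [0.57794085 0.01952355 0.163     ]
```

Edge lengths come to 186–203 mm and 463–466 mm, which fits 190 x 470. The left cap's height is also plausible. Next I'll raise the wrist to look straight down on everything.

```bash
python3 - <<'E'
from workcell import bot
import cv2,numpy as np,pickle
from scipy.spatial.transform import Rotation as Rn
r0=Rn.from_rotvec(bot.current_tool_rot()); print(r0.as_matrix().round(2), bot.current_clock())
psi=np.radians(6.8)
for sgn in(1,-1):
    rot=(Rn.from_rotvec([0,0,psi+sgn*np.pi/2])*r0).as_rotvec()
    for z in (.42,.38): print(sgn,z,bot.inverse_kinematics([.56,.01,z],rot), bot.inverse_kinematics([.634,-.25,.165],rot))
rot=(Rn.from_rotvec([0,0,psi+np.pi/2])*r0).as_rotvec()
bot.goto([.56,.01,.42],rot)
bot.hold(.2)
d={n:bot.read_camera(n) for n in("scene","side","wrist")}
pickle.dump(d,open("c1.pkl","wb")); cv2.imwrite("pics/w1.png",d["wrist"]["pixels"]); print(bot.current_clock(),bot.current_ee_pos())
E
```

```text
[[-0.  1. -0.]
 [ 1.  0.  0.]
 [ 0. -0. -1.]] 0.15
1 0.42 [-1.97077156e-01  7.59384190e-02  1.28882175e+00 -1.40625350e-03
  1.77670504e+00 -1.88688426e+00] [-5.51856601e-01  4.65794875e-01  1.31630822e+00 -1.27513834e-03
  1.35889221e+00 -2.24110828e+00]
1 0.38 [-1.97077156e-01  6.80283323e-02  1.37412441e+00 -1.38799380e-03
  1.69931254e+00 -1.88677463e+00] [-5.51856601e-01  4.65794875e-01  1.31630822e+00 -1.27513834e-03
  1.35889221e+00 -2.24110828e+00]
-1 0.42 [-1.98697866e-01  7.56456078e-02  1.28913107e+00  1.40611156e-03
  1.77694525e+00  1.25366302e+00] [-5.53053290e-01  4.66401552e-01  1.31549019e+00  1.27402141e-03
  1.36030009e+00  8.98753294e-01]
-1 0.38 [-1.98697866e-01  6.77375086e-02  1.37442984e+00  1.38782750e-03
  1.69955467e+00  1.25355340e+00] [-5.53053290e-01  4.66401552e-01  1.31549019e+00  1.27402141e-03
  1.36030009e+00  8.98753294e-01]
1.9833 [0.55996949 0.00999383 0.41975792]
```

View pics/w1.png

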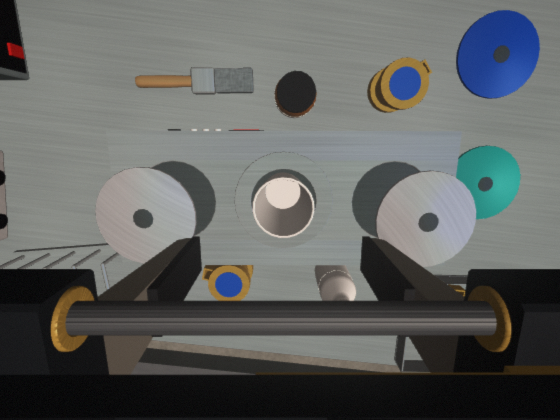

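The wrist view shows both covers, with caps at about (143,218) and (428,222). It also shows the dark well crescents at (200,190) and (370,190), the ring around (285,200), and the deck's front edge at row 132.

```bash
cat >m.py <<'E'
import pickle,sys
from h import *
from scipy.optimize import least_squares
c=pickle.load(open(sys.argv[1],"rb"))["wrist"]
g=cv2.cvtColor(c["pixels"],cv2.COLOR_BGR2GRAY)
for nm,cap,box in(("R",(143,218),(150,155,210,265)),("L",(428,222),(350,155,415,262))):
    x,y=cap; p=g[y-18:y+18,x-18:x+18]; m=(p<95).astype(np.uint8)
    n,l,st,ce=cv2.connectedComponentsWithStats(m); k=1+st[1:,4].argmax(); u,v=ce[k]+[x-18,y-18]
    cov=onz(c,u,v,.183); print(nm,"cap px",u.round(1),v.round(1),st[k,4],cov.round(4))
    x0,y0,x1,y1=box; b=cv2.GaussianBlur(g,(3,3),0)[y0:y1,x0:x1]
    m=(b<80).astype(np.uint8); n,l,st,ce=cv2.connectedComponentsWithStats(m); k=1+st[1:,4].argmax()
    pts=max(cv2.findContours((l==k).astype(np.uint8),0,1)[0],key=len)[:,0]+[x0,y0]
    W=np.array([onz(c,*q,.16) for q in pts])[:,:2]
    s=1 if nm=="L" else -1
    # keep arc away from cover
    W=W[(np.linalg.norm(W-cov[:2],axis=1)>.074)]
    f=least_squares(lambda q:np.linalg.norm(W-q,axis=1)-.055,cov[:2]-[0,s*.05],loss="soft_l1",f_scale=.001)
    f2=least_squares(lambda q:np.linalg.norm(W-q[:2],axis=1)-q[2],[*f.x,.055],loss="soft_l1",f_scale=.001)
    print("  well",f.x.round(4),"res mm",(1e3*np.abs(f.fun).mean()).round(2),len(W),"free r",f2.x.round(4))
for q in((107,132),(460,132)): print(onz(c,*q,.16).round(4))
E
python3 m.py c1.pkl
```

```text
R cap px 142.6 218.2 283 [ 0.6238 -0.1687  0.183 ]
  well [ 0.6016 -0.1378] res mm 1.71 97 free r [ 0.5999 -0.1357  0.0529]
L cap px 428.1 221.8 281 [0.584  0.2096 0.183 ]
  well [0.567  0.1664] res mm 0.78 105 free r [0.5657 0.1638 0.0527]
[ 0.5183 -0.2269  0.16  ]
[0.4638 0.2355 0.16  ]
```

The two wells agree with the deck edges: bath centre about (0.585,0.015), yaw 6.6°. The covers are offset diagonally, so I'll push each along its cover-to-well line with the open fingers as a two-point cradle. Left goes first.

```bash
cat >push.py <<'E'
from workcell import bot
import numpy as np,pickle
from h import onz
from scipy.spatial.transform import Rotation as Rn
WELL=dict(L=np.array([.5678,.164]),R=np.array([.6022,-.134])); COV=dict(L=np.array([.584,.2096]),R=np.array([.6238,-.1687]))
D=.0601
def push(k,zt=.1635,over=0.):
    w,c=WELL[k],COV[k]; d=(w-c)/np.linalg.norm(w-c)
    tx=-d if k=="L" else d
    r=Rn.from_matrix(np.c_[[*tx,0],[tx[1],-tx[0],0],[0,0,-1]]).as_rotvec()
    at=lambda q,s,z:np.array([*(q-d*s),z])
    bot.goto(at(c,D+.022,.26),r); bot.line_to(at(c,D+.022,zt),max_speed=.12)
    print("start",bot.current_ee_pos().round(4),bot.current_contact_force().round(1))
    bot.line_to(at(w,D+.024,zt),max_speed=.06)
    for s in list(np.arange(.020,-over-.0001,-.004)):
        bot.line_to(at(w,D+s,zt),max_speed=.04); f=bot.current_contact_force(); print(round(s*1e3),f.round(1))
        if np.linalg.norm(f)>25: print("stop");break
    bot.hold(.2); print("hold",bot.current_contact_force().round(1))
    bot.line_to(at(w,D+.03,zt+.002),max_speed=.1); bot.line_to(at(w,D+.03,.26),max_speed=.2)
    print("t",bot.current_clock())
E
python3 - <<'E'
from push import *
import cv2
c=pickle.load(open("c1.pkl","rb"))["wrist"]; print("bottle",onz(c,338,282,.16))
push("L")
d={n:bot.read_camera(n) for n in("scene","side")}; pickle.dump(d,open("c2.pkl","wb"))
a=cv2.resize(d["side"]["pixels"][110:280,210:370],None,fx=2.4,fy=2.4); b=cv2.resize(d["scene"]["pixels"][150:350,170:350],None,fx=2.04,fy=2.04)
cv2.imwrite("pics/c2.png",np.hstack([a,b[:a.shape[0]]]))
E
```

```text
bottle [0.6950469  0.11009186 0.16      ]
start [0.6122 0.2872 0.1647] [0.1 0.6 0.7]
20 [ 0.2 -0.7 -0.2]
16 [ 0.4  0.5 -0.6]
12 [1.3 4.8 0.9]
8 [ 3.6 13.6  2.6]
4 [ 5.2 22.   4. ]
0 [ 6.5 31.3  5.9]
stop
hold [ 5.  30.9  6. ]
t 8.7667
```

View pics/c2.png

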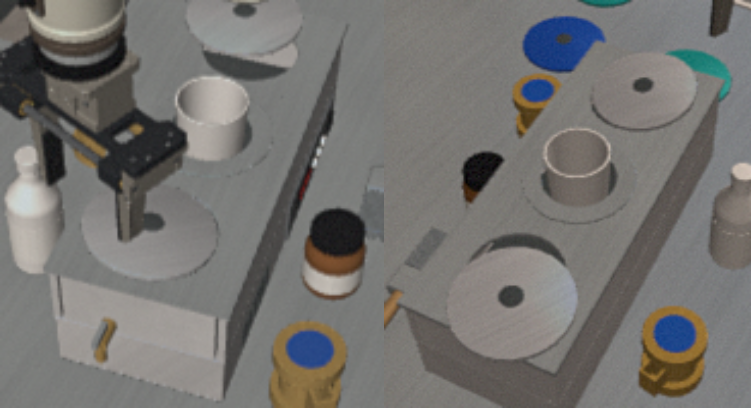

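The left cover sits centrally with an even edge. Force rose from about 12 mm before the expected end, so I'll check its cap position and tilt from a clear view, with the arm moved toward the right side.

```bash
python3 - <<'E'
from push import *
import cv2
from h import *
r=Rn.from_matrix(np.c_[[0,1,0],[1,0,0],[0,0,-1]]).as_rotvec()
bot.goto([.64,-.16,.36],r)
d={n:bot.read_camera(n) for n in("scene","side","wrist")}; pickle.dump(d,open("c3.pkl","wb"))
P={}
for n in("scene","side"):
    c=d[n];g=cv2.cvtColor(c["pixels"],cv2.COLOR_BGR2GRAY); x,y=proj(c,[.5678,.164,.176]).astype(int)
    p=g[y-14:y+14,x-14:x+14]; m=(p<90).astype(np.uint8); N,l,st,ce=cv2.connectedComponentsWithStats(m); k=1+st[1:,4].argmax()
    P[n]=ce[k]+[x-14,y-14]; print(n,(x,y),P[n].round(1),st[k,4])
print(tri(d["scene"],P["scene"],d["side"],P["side"]),bot.current_clock())
a=cv2.resize(d["side"]["pixels"][150:270,210:330],None,fx=3.3,fy=3.3,interpolation=2); b=cv2.resize(d["scene"]["pixels"][150:270,240:360],None,fx=3.3,fy=3.3,interpolation=2)
cv2.imwrite("pics/c3.png",np.hstack([a,b]))
E
```

```text
scene (np.int64(292), np.int64(193)) [281.3 200.5] 93
side (np.int64(276), np.int64(200)) [272.5 202. ] 64
(array([0.56367605, 0.14940883, 0.1596264 ]), np.float64(0.038022736979733754)) 10.575
```

View pics/c3.png

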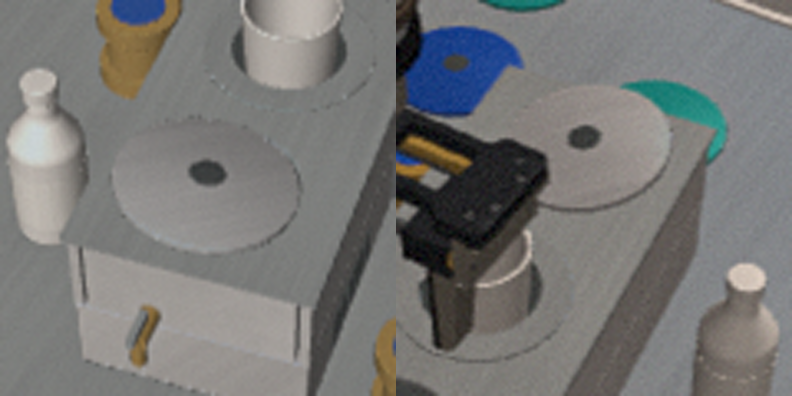

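The left cover looks lower at its inner side and slightly tilted, with the cap at side (272.5,202) and scene (297,191.5). The automatic scene mask caught the gripper, so I'll triangulate with the cap's own pixel.

```bash
python3 - <<'E'
from h import *
import pickle
d=pickle.load(open("c3.pkl","rb"));s,e=d["scene"],d["side"]
g=cv2.cvtColor(s["pixels"],cv2.COLOR_BGR2GRAY)[183:201,289:306]; m=(g<90).astype(np.uint8)
N,l,st,ce=cv2.connectedComponentsWithStats(m);k=1+st[1:,4].argmax();p=ce[k]+[289,183];print(p,st[k,4])
print(tri(s,p,e,(272.5,202.)))
# rim extremes in the side view (crop px) -> heights, and deck corner control
S=lambda u,v:(u/3.3+210-.35,v/3.3+150-.35)
for n,q in(("left",(112,180)),("right",(300,185)),("near",(210,250)),("far",(190,120))):
    print(n,onz(e,*S(*q),.163).round(4),onz(e,*S(*q),.172).round(4))
E
```

```text
[296.44444444 191.2037037 ] 54
(array([0.57182144, 0.17524697, 0.17807075]), np.float64(0.00014695169830941838))
left [0.6373 0.199  0.163 ] [0.6328 0.2062 0.172 ]
right [0.5125 0.1445 0.163 ] [0.5093 0.1522 0.172 ]
near [0.5437 0.2281 0.163 ] [0.5402 0.235  0.172 ]
far [0.6139 0.1198 0.163 ] [0.6097 0.1277 0.172 ]
```

The left cover's cap is 12 mm short of the well. The cover tipped forward once past its balance point, and its front rim caught the far wall. The fix is to press on its outer part to level it and drag it inward with the press held.

```bash
cat >>push.py <<'E'
def frame(k,c):
    w=WELL[k]; d=(w-c)/np.linalg.norm(w-c); tx=-d if k=="L" else d
    return w,d,Rn.from_matrix(np.c_[[*tx,0],[tx[1],-tx[0],0],[0,0,-1]]).as_rotvec()
def drag(k,c,total,back=.045,F=10.,step=.004,z0=.19):
    c=np.array(c); w,d,r=frame(k,c); p=c-d*back
    bot.set_gripper(0.); bot.goto([*p,z0+.03],r); bot.line_to([*p,z0],max_speed=.1)
    f0=bot.current_contact_force(); z=z0
    while bot.current_contact_force()[2]-f0[2]<F and z>.150:
        z-=.0015; bot.line_to([*p,z],max_speed=.03)
    print("press cmd z",round(z,4),bot.current_ee_pos().round(4),bot.current_contact_force().round(1))
    s=0
    while s<total-1e-6:
        s+=step; bot.line_to([*(p+d*s),z],max_speed=.04); f=bot.current_contact_force()
        print(round(s*1e3),bot.current_ee_pos().round(4),f.round(1))
        if f[2]-f0[2]<F*.7: z-=.001
        if f[2]-f0[2]>F*1.8: z+=.001
        if np.hypot(*f[:2])>30: print("stop");break
    bot.line_to([*(p+d*s),z0+.08],max_speed=.2); print("t",bot.current_clock())
def cap(k,z=.178):
    """cap position of cover k from scene+side pictures"""
    import cv2
    from h import tri,proj
    d={n:bot.read_camera(n) for n in("scene","side")}; return d
E
python3 - <<'E'
from push import *
import cv2
drag("L",[.5718,.1752],.012)
bot.goto([.64,-.24,.30],frame("L",COV["L"])[2])
d=cap("L"); pickle.dump(d,open("c4.pkl","wb"))
a=cv2.resize(d["side"]["pixels"][150:270,210:330],None,fx=3.3,fy=3.3,interpolation=2); b=cv2.resize(d["scene"]["pixels"][150:270,240:360],None,fx=3.3,fy=3.3,interpolation=2)
cv2.imwrite("pics/c4.png",np.hstack([a,b])); print(bot.current_clock())
E
```

```text
press cmd z 0.1765 [0.5889 0.2194 0.1805] [-1.   5.8 15.3]
4 [0.5878 0.2163 0.1808] [-0.4  7.3 15.2]
8 [0.5859 0.2115 0.1799] [-1.7  4.5 12.4]
12 [0.5839 0.207  0.1785] [-0.4  3.5  9.2]
t 17.4917
19.2417
```

View pics/c4.png

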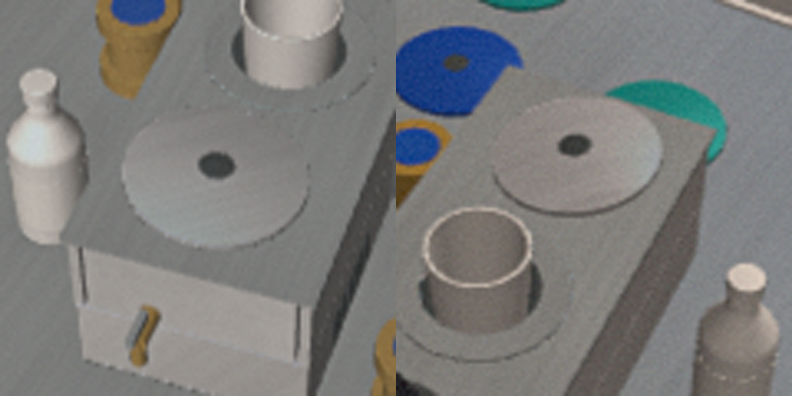

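The left cover moved inward and looks nearly level. Cap at side about (275,199.7) and scene about (294,193.7).

```bash
cat > cap.py <<'E'
from h import *
def cappos(d,g0):
    P={}
    for n in("scene","side"):
        c=d[n]; x,y=proj(c,g0).astype(int); g=cv2.cvtColor(c["pixels"],cv2.COLOR_BGR2GRAY)[y-11:y+12,x-11:x+12]
        m=(g<90).astype(np.uint8); N,l,st,ce=cv2.connectedComponentsWithStats(m);k=1+st[1:,4].argmax();P[n]=ce[k]+[x-11,y-11]
        print(n,P[n].round(1),st[k,4])
    return tri(d["scene"],P["scene"],d["side"],P["side"])
E
python3 - <<'E'
from cap import *
import pickle
print(cappos(pickle.load(open("c4.pkl","rb")),[.57,.167,.176]))
print(cappos(pickle.load(open("c0.pkl","rb")),[.583,.209,.182]))
E
```

```text
scene [293.6 193.5] 48
side [275.2 199.7] 63
(array([0.56973498, 0.16479209, 0.17708814]), np.float64(2.0382039772315076e-05))
scene [306.3 184.4] 47
side [262.2 209.6] 69
(array([0.58162548, 0.20933073, 0.18045773]), np.float64(7.699293289814203e-06))
```

The cap is now within about 3 mm of the well axis but 3–5 mm too high to be seated. I'll press nearer its middle and nudge it in small steps until it drops.

```bash
cat >>push.py <<'E'
def seat(p,dirs,r,F=12.,zseat=.1755,z0=.188,step=.002):
    """press at p and nudge along dirs (list of (unit vec, dist)) until the tip falls below zseat"""
    p=np.array(p,float); bot.set_gripper(0.); bot.goto([*p,z0+.02],r); bot.line_to([*p,z0],max_speed=.1); z=z0
    f0=bot.current_contact_force()[2]
    def press():
        nonlocal z
        while bot.current_contact_force()[2]-f0<F and z>zseat-.012: z-=.0015; bot.line_to([*p,z],max_speed=.04)
        return bot.current_ee_pos()[2]<zseat
    ok=press(); print("press",bot.current_ee_pos().round(4),bot.current_contact_force().round(1))
    for d,L in dirs:
        for i in range(int(round(L/step))):
            if ok: break
            p=p+np.array(d)*step; bot.line_to([*p,z],max_speed=.04); ok=press()
            print(bot.current_ee_pos().round(4),bot.current_contact_force().round(1))
    print("seated" if ok else "not", "t",bot.current_clock())
    bot.line_to([*p,z0+.06],max_speed=.2); return ok
E
python3 - <<'E'
from push import *
from cap import cappos
u=np.array([.6,.8]); r=frame("L",COV["L"])[2]
seat(np.array([.5705,.165])+.02*u,[(-u,.008)],r)
bot.goto([.62,-.27,.28],frame("R",COV["R"])[2])
d=cap("L"); pickle.dump(d,open("c5.pkl","wb")); print(cappos(d,[.568,.164,.172]),bot.current_clock())
E
```

```text
press [0.5829 0.1811 0.1799] [-7.6 -1.1 17.6]
[0.5828 0.1809 0.1799] [-4.4  3.1 14.5]
[0.5822 0.1797 0.1796] [-0.6  4.1 11.7]
[0.5809 0.1778 0.1786] [-2.2  4.1 13.6]
[0.58   0.1769 0.178 ] [-3.7  4.9 16.7]
not t 24.9083
scene [292.  194.3] 44
side [277.  199.4] 67
(array([0.567     , 0.16112432, 0.17580856]), np.float64(9.488080590781189e-05)) 27.175
```

```bash
python3 - <<'E'
import pickle,cv2,numpy as np
d=pickle.load(open("c5.pkl","rb"))
a=cv2.resize(d["side"]["pixels"][170:242,235:315],None,fx=5,fy=5,interpolation=2); b=cv2.resize(d["scene"]["pixels"][165:237,255:335],None,fx=5,fy=5,interpolation=2)
cv2.imwrite("pics/c5.png",np.hstack([a,b]))
E
```

```text
(no output)
```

View pics/c5.png

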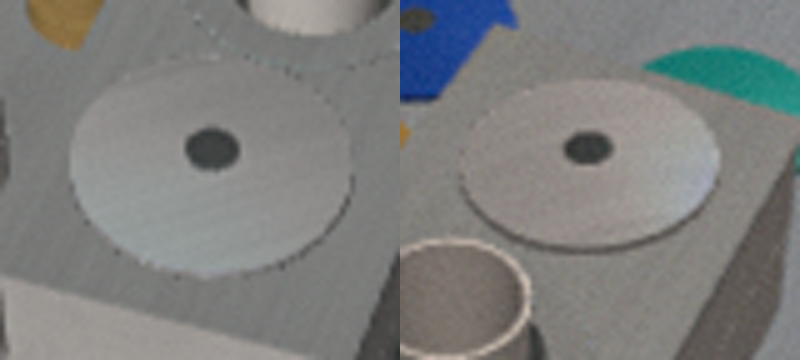

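The scene view shows a thin shadow under the left cover's lower (+x,-y) edge, with the cap about 4.5 mm high. That side is still on the deck, so it needs a nudge towards -x,+y. Time is short and the arm is on the right, so I'll press and drag the right cover in one sweep first.

```bash
python3 - <<'E'
from push import *
from cap import cappos
c=COV["R"]; w,d,r=frame("R",c); p=c-d*.040; T=np.linalg.norm(w-c)
print(bot.current_clock())
bot.goto([*p,.192],r); bot.line_to([*p,.1765],max_speed=.06); print(bot.current_ee_pos().round(4),bot.current_contact_force().round(1),bot.current_clock())
s=T; z=.1765; bot.line_to([*(p+d*s),z],max_speed=.06)
ee=bot.current_ee_pos(); print(ee.round(4),bot.current_contact_force().round(1))
while s<T+.007 and ee[2]>.1772:
    s+=.002; bot.line_to([*(p+d*s),z],max_speed=.05); ee=bot.current_ee_pos(); print(round((s-T)*1e3),ee.round(4),bot.current_contact_force().round(1))
q=p+d*s
bot.line_to([*q,.170],max_speed=.06); print("push",bot.current_ee_pos().round(4),bot.current_contact_force().round(1))
bot.line_to([*q,.23],max_speed=.25)
dd=cap("R"); pickle.dump(dd,open("c6.pkl","wb")); print(bot.current_clock())
try: print(cappos(dd,[w[0],w[1],.172]))
except Exception as e: print(e)
E
```

```text
27.175
[ 0.6466 -0.2049  0.1806] [-1.  -0.9  9.5] 28.1083
[ 0.6229 -0.1681  0.1757] [0.3 0.8 0.5]
push [ 0.6239 -0.1685  0.172 ] [-3.9  1.  10.3]
29.6917
scene [230.2 277.3] 254
side [313.4 125.3] 38
(array([ 0.59537799, -0.13333914,  0.1778963 ]), np.float64(0.008428487066908857))
```

The right cover dropped in: the tip reached z=0.172 at 40 mm out, which is the seated dome height. Next is the left cover's final nudge from its high side.

```bash
python3 - <<'E'
from push import *
from cap import cappos
r=frame("L",COV["L"])[2]
u=np.array([.6,-.8]); p=np.array([.569,.161])+.028*u
bot.goto([*p,.195],r); z=.1755; bot.line_to([*p,z],max_speed=.06); ee=bot.current_ee_pos(); print(ee.round(4),bot.current_contact_force().round(1),bot.current_clock())
s=0
while s<.008 and bot.current_contact_force()[2]>2.5:
    s+=.002; bot.line_to([*(p-u*s),z],max_speed=.05); print(round(s*1e3),bot.current_ee_pos().round(4),bot.current_contact_force().round(1))
q=p-u*s
bot.line_to([*q,.171],max_speed=.08); print("push",bot.current_ee_pos().round(4),bot.current_contact_force().round(1))
bot.line_to([*q,.22],max_speed=.25)
bot.set_joints(bot.inverse_kinematics([.58,.02,.36],r))
dd=cap("L"); dd["wrist"]=bot.read_camera("wrist"); pickle.dump(dd,open("c7.pkl","wb")); print(bot.current_clock())
for k in "LR":
    try: print(k,cappos(dd,[*WELL[k],.172]))
    except Exception as e: print(e)
E
```

```text
[0.5865 0.1377 0.1777] [-4.5 -1.9 13.2] 31.4167
2 [0.5843 0.1399 0.1746] [-0.2  0.8 -0.3]
push [0.5849 0.14   0.1732] [-6.2 -1.4 14.3]
33.1833
scene [291.9 195.1] 49
side [277.  200.9] 64
L (array([0.56633007, 0.16210065, 0.1716917 ]), np.float64(0.00016762427496688984))
scene [233.6 281.6] 90
side [313.4 125.3] 38
R (array([ 0.60134832, -0.13706213,  0.17210926]), np.float64(0.00023517708496825))
```

Both caps now read z≈0.172, which is 9 mm below the starting height and means seated. I'll check visually once before handing in.

```bash
python3 - <<'E'
import pickle,cv2,numpy as np
d=pickle.load(open("c7.pkl","rb"))
a=cv2.resize(d["side"]["pixels"][60:260,210:390],None,fx=2.2,fy=2.2,interpolation=2); b=cv2.resize(d["scene"]["pixels"][150:350,170:350],None,fx=2.2,fy=2.2,interpolation=2)
cv2.imwrite("pics/c7.png",np.hstack([a,b]))
E
```

```text
(no output)
```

View pics/c7.png

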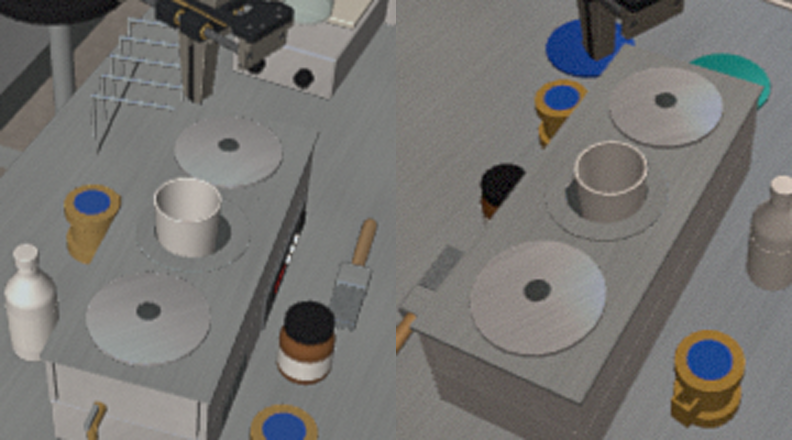

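Both covers lie flat over their end wells with no gap at the edge. The beaker and bystanders are where they were, and the arm is clear.

```bash
python3 -c "
from workcell import bot
print(bot.job_done(),bot.current_clock())"
```

```text
the job is handed in; nothing more can be done
the job is handed in; nothing more can be done
```

Both covers are back in their wells, level on the deck by camera and touch checks; the beaker and the other things look unmoved, and I handed the job in at about 33 s of the 43 s limit (no verdict shown).

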